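Centre a part roll on the balance and print its weight

TASK

The yellow part roll was set down too near the edge of the balance's small round pan: without gripping or lifting it, tap it gently with a fingertip until it stands still in the middle, all of it inside the black ring on the pan, and never let it topple or fall off. Then take the hand off it and press the green key, and no other key, to print its weight. Leave everything else on the bench where it is.

Things in the scene. Friction and masses are not known exactly. Their poses are not given: they have to be found in the camera images.
- scale: bench balance, white and grey, fixed, 250 x 200 mm on plan. Origin on the bench under the pan's centre; x points from the keys to the back. Housing (x -80 to 85, y -100 to 100 mm) top at 56 mm; console (x -170 to -65 mm) top at 40 mm, its display reaching 57 mm. Keys at x = -140 mm: green at y = 0, white ones at y = 55 and -55 mm.
- pan: the balance's round brushed steel pan, 124 mm across, 5 mm thick, fixed, flat top 74 mm above the bench. Origin: centre of its underside, 69 mm above the bench. A black ring of 76 mm inner diameter is marked on its top around the centre. Its yaw is random and cannot be seen. It does not sink under load.
- roll: part roll of yellow label film, about 0.16 kg, standing on the pan: 60 mm across, 76 mm tall. The film reaches from 14 to 68 mm above its foot; above and below it the card core of 34 mm diameter sticks out, so it stands on a narrow foot 34 mm across and wobbles. Origin: centre of its underside; z is its axis. At the start its axis is 28 to 38 mm from the pan's centre, in any direction.
- roll_top (a point): centre of the top of the yellow roll's core, 76 mm above its foot. Pushed slowly (3 cm/s or so) at 15 to 32 mm above the pan, the roll slides on the steel (about 0.6 N, friction coefficient about 0.38); pushed higher up, or fast, it rocks and may topple. It stands inside the ring when its axis is within 8 mm of the pan's centre.
- print_key (a joint): travel of the green key: 0 up, 0.004 m fully down; springs back up. 4 N press it fully down; it counts as pressed from 0.0025 m.
- print_key_top (a point): centre of the top of the green key when up, 50 mm above the bench. Round, 22 mm across, standing 4 mm out of a black collar of 38 mm diameter; pressed straight down.
- tare_key (a joint): travel of the white key on the balance's +y side of the green one, same size and height, spring return; not to be pressed.
- zero_key (a joint): travel of the white key on the balance's -y side of the green one, same size and height, spring return; not to be pressed.
- blue_roll: bystander: roll of blue label film of the same make and size as the yellow one, standing on the bench beside the balance (60 mm across, 76 mm tall). Origin: centre of its underside.
- note_block: bystander: pink and yellow block of sticky notes, 76 x 76 x 40 mm, on the bench. Origin: centre of its underside.
- stapler: bystander: red and black desk stapler lying on the bench, 140 x 36 x 57 mm. Origin: centre of its underside, x along its length.
- till_roll: bystander: white paper till roll standing on the bench, 57 mm across, 57 mm tall. Origin: centre of its underside.
- glue_stick: bystander: white glue stick with a red cap, standing on the bench, 30 mm across, 96 mm tall. Origin: centre of its underside.
- tape_roll: bystander: amber packing-tape roll lying flat on the bench, 100 mm across, 48 mm tall. Origin: centre of its underside.
- calculator: bystander: black desk calculator lying on the bench, 150 x 105 x 22 mm. Origin: centre of its underside.

How it is judged (in metres and radians):
On the way, in this order (a step that is already met when the one before it is completed fails the run):
1. the roll stands still and untouched in the middle of the pan, inside the ring (horizontal distance between roll and pan below 0.009 m and angle between roll's own z axis and vertical below 0.05 rad and z of roll in the frame of pan between 0.002 and 0.008 m and linear speed of roll below 0.01 m/s and angular speed of roll below 0.1 rad/s and contact force between each of the arm, the fingers and roll below 0.05 N), for 0.3 s.
2. the green key is pressed down (value of joint print_key above 0.0025 m and horizontal distance between roll and pan below 0.009 m), for 0.05 s.
At the end, for the whole second after the job is handed in: The roll stands on the pan, upright (within 0.05 rad), at rest and untouched, its axis within 9 mm of the pan's centre, and the green key is up again after having been pressed (all of step 1 and value of joint print_key below 0.001 m).
It fails at once if the roll is toppled (leans more than 0.3 rad), falls off the pan, or is lifted off it (13 mm) (angle between roll's own z axis and vertical above 0.3 rad or z of roll in the frame of pan below -0.01 m or z of roll in the frame of pan above 0.018 m).
It fails at once if the roll is hit, squeezed or pinched with more than 8 N, or knocked faster than 0.3 m/s (contact force between any of the fingers, the arm and roll above 8 N or linear speed of roll above 0.3 m/s).
It fails at once if the green key is pressed while the roll is off-centre (value of joint print_key above 0.0025 m and horizontal distance between roll and pan above 0.0095 m).
It fails at once if a white key is pressed (value of joint any of tare_key, zero_key above 0.0025 m).
It fails at once if a bystander is moved by more than 20 mm (distance of any of blue_roll, note_block, stapler, till_roll, glue_stick, tape_roll, calculator from where it was at the start of the episode above 0.02 m).
It also fails if it takes over 54 s, if anything falls off the work surface, if the arm or the gripper's body presses on something with over 40 N, if the wrist force passes 120 N, or if a joint passes its speed limit or range.

ROBOT

A 6-joint arm with a two-finger parallel gripper is mounted at the origin on the work surface. World frame = base frame: x ahead of the robot, y to its left, z up, the work surface at z = 0. Lengths are in mm, angles in rad, forces in N, time in s.
With the tool pointing down it reaches from about 350 to 850 mm from the base axis. Payload 8.1 kg.
Tool frame: the origin (TCP) lies on the centre line of the jaws, within the pads' length; the fingertips stand 11 mm ahead of it and the grasp point (between the pads) lies 8 mm behind it (ctrl.tips_ahead is the distance from the TCP to the fingertips, in mm); z points along the fingers, y is the line along which they close (so a half turn about z gives the same grasp; the last joint's range is limited). The gripper opens to 93 mm and grips with 3 to 60 N. Pads are 15 mm wide; open, the fingers measure 128 mm over their backs; the gripper's body (75 mm by 188 mm) begins 65 mm behind the grasp point.
Start: joints at [1.085, 0.13, 1.488, -0, 1.523, -0.085], TCP at [234.072, 552.463, 229.635] pointing down, gripper open.
Joint ranges: [-2.96, 2.96], [-0.89, 2.26], [0.02, 2.5], [-1.34, 4.48], [0, 2.73], [-2.66, 2.66]. Speed limits (rad/s): [2.39, 2.39, 2.79, 3.14, 3.14, 3.14].

INTERFACE

Orientations are given as a unit quaternion [w, x, y, z].
In Python, from plant import ctrl, vision gives the robot as it stands.
- The arm moves only by the tool jog_arm, never from a script. Its arguments are lists of equal length, an entry for each row: "offset": the shift along the world's x, y, z in m, a list of three; "yaw": the turn about the world's z in rad; "claw": the finger opening in m, from 0 to 0.093. In form: {"offset": [[tx, ty, tz], ...], "yaw": [yaw, ...], "claw": [claw, ...]}. A call has 1 to 12 rows; each row is the pose to reach, as a shift and turn from the pose commanded when the call began; what a row does not reach only later rows make up. A row lasts 1/10 s, in which the tool goes at most 50 mm and 8.59 degrees, less where a joint would pass 70% of its speed; a pose out of reach is approached as far as the arm can. A call with a gripper value outside its range is refused whole. The fingers move at their own pace and stop on an object; "newtons" is the grip in N (left out, the last holds). Time passes only in rows, so rows that repeat a pose let the fingers close. It gives the time, the measured TCP pose, the force and the opening at its end, in the units of the state.
- ctrl.state(): the state, without advancing time (a new reading comes with each control period).
- vision.camera(name): name is "side" or "top"; returns a dict with "pixels" (384x512x3 uint8, red, green, blue), "z_map" (384x512 float32, mm along the optical axis (not along the pixel's ray), 0 where there is no reading), "K" (3x3 intrinsics, pixels), "eye" and "attitude" of the camera in the world. Camera axes: x right, y down, z forward; pixel columns grow to the right and rows downward; lengths in mm; the calibration is good to about 2 mm. A picture is of the moment at which its call begins.
- ctrl.close_job(): hands the job in, once; it reports no verdict.
Trained networks look in the newest picture that a camera, given by its name, has taken for a name from the list of things; names that differ only in an ending like _2 or _b are one class to them, and where a whole thing is asked for, a point or a joint stands for the part that bears it (a point fixed in the world has none). Each returns a list of dicts, best first, with "score" (0 to 1); they miss things now and then, are a little off and sometimes report something else, mostly with a low value. They report only what shows in the picture. A call takes as long as a camera call.
- vision.search_frame(camera, query): "xy" ([column, row] in pixels, amid what is visible of it).
- vision.pinpoint(camera, query): "xy" ([column, row] in pixels: a listed point, or the origin of a listed thing).
The state is a dict: "time_s": time; "joint_pos": joint angles; "qvel": joint speeds; "joint_efforts": joint torques, N m; "position": TCP position; "ee_rot": TCP orientation; "wrist_force": force on the tool from outside, world axes, zero at the start; "moment": the same for the moment, N m; "grip_width": finger opening in mm.
Only numpy, scipy, OpenCV 4.12 (cv2) and the standard library are available. Lean on these libraries where they do the work, as an engineer would, in place of code of your own. Each camera call takes 0.05 s, during which the arm holds its last target. There are 200 camera calls.

## Working session

There is one attempt and no reset: what is moved stays moved. The work goes in short steps, Python scripts to look and compute and a tool call to move; the robot and the scene stay as the last step left them, time stands still between calls to the robot, and variables do not carry over. Pictures are saved under pics/ and viewed, on a budget of 10 in all, crops included, one or two more only if the job needs it, and the job is handed in when it is done.

Besides the shell and the picture viewer there is one more tool, called after "Request:" as name([rows], argument=value, ...), one row to a line, values as JSON. jog_arm: Moves the arm, as the interface text tells. Its arguments: {"type":"object","properties":{"offset":{"type":"array"},"yaw":{"type":"array"},"claw":{"type":"array"},"newtons":{"type":"number"}},"required":["offset","yaw","claw"]}

```bash
mkdir -p pics; ls
cat > h.py <<'E'
import numpy as np, cv2
from scipy.spatial.transform import Rotation as R
from plant import ctrl, vision
def Rm(c):
    a=np.array(c["attitude"],float)
    return a if a.shape==(3,3) else R.from_quat(a,scalar_first=True).as_matrix()
def at_z(c,uv,z):
    r=Rm(c)@np.linalg.inv(c["K"])@np.array([uv[0],uv[1],1.]); e=np.array(c["eye"],float)
    return e+r*(z-e[2])/r[2]
def cloud(c):
    h,w=c["z_map"].shape; u,v=np.meshgrid(np.arange(w),np.arange(h))
    p=np.stack([u,v,np.ones_like(u)],-1)@np.linalg.inv(c["K"]).T*c["z_map"][...,None]
    return p@Rm(c).T+np.array(c["eye"],float)
def save(c,n): cv2.imwrite("pics/"+n,c["pixels"][...,::-1])
E
python3 - <<'E'
from h import *
np.set_printoptions(precision=1,suppress=True)
s=ctrl.state();print(s["time_s"],s["position"],s["ee_rot"],s["grip_width"],ctrl.tips_ahead)
ims=[]
for n in("top","side"):
    c=vision.camera(n); ims.append(c["pixels"]); print(n,c["eye"],c["attitude"])
    for q,z in(("pan",69),("scale",0),("roll",74),("roll_top",150),("print_key_top",50),("blue_roll",0),("tare_key",48),("zero_key",48),("stapler",0),("glue_stick",0),("till_roll",0),("note_block",0),("tape_roll",0),("calculator",0)):
        for d in vision.pinpoint(n,q)[:1]: print(q,round(d["score"],2),np.array(d["xy"]),at_z(c,d["xy"],z))
    np.save(n+".npy",c["z_map"])
    save(c,n+"0.png")
E
```

```text
pics
0.0 [233.8 552.  228.6] [-0.   0.2  1.  -0. ] 93.22225961424662 11.0
top [ 298.5   32.2 1354.4] [-0.1  0.7 -0.7  0.1]
pan 0.67 [200.2 184.7] [575.1 198.6  69. ]
scale 0.94 [256.8 192.9] [574.1  26.2   0. ]
roll 0.79 [253.  195.3] [551.   37.4  74. ]
roll_top 0.85 [249.7 187.5] [557.9  47.7 150. ]
print_key_top 0.43 [256.3 230.9] [447.7  21.3  50. ]
blue_roll 0.65 [202.7 186. ] [586.2 199.2   0. ]Traceback (most recent call last):
  File "<stdin>", line 8, in <module>
ValueError: it knows: blue_roll, calculator, glue_stick, note_block, pan, print_key_top, roll, roll_top, scale, stapler, tape_roll, till_roll
```

Run:
```python
from h import *
np.set_printoptions(precision=1,suppress=True)
s=ctrl.state();print(s["time_s"],s["position"],np.round(s["ee_rot"],3))
for n in("top","side"):
    c=vision.camera(n); print(n,c["eye"],c["K"][0])
    for q,z in(("pan",69),("scale",0),("roll",74),("roll_top",150),("print_key_top",50),("blue_roll",0),("stapler",0),("glue_stick",0),("till_roll",0),("note_block",0),("tape_roll",0),("calculator",0)):
        for d in vision.pinpoint(n,q)[:2]: print(q,round(d["score"],2),np.array(d["xy"]),at_z(c,d["xy"],z))
    save(c,n+"0.png")
    P=cloud(c); hsv=cv2.cvtColor(c["pixels"],cv2.COLOR_RGB2HSV)
    np.savez(n,P=P,hsv=hsv,pix=c["pixels"])
a=cv2.imread("pics/top0.png")[100:290,130:380]; cv2.imwrite("pics/t0.png",cv2.resize(a,None,fx=3,fy=3,interpolation=cv2.INTER_CUBIC))
```

```text
0.35 [234.  552.4 229.4] [-0.   0.2  1.  -0. ]
top [ 298.5   32.2 1354.4] [436.    0.  247.6]
pan 0.91 [257.6 180.7] [597.8  26.2  69. ]
scale 0.86 [253.7 190.3] [581.9  36.5   0. ]
scale 0.42 [255.7 184.3] [601.8  31.2   0. ]
roll 0.76 [252.9 194.3] [554.1  37.9  74. ]
roll_top 0.74 [253.6 186.2] [562.3  37.  150. ]
roll_top 0.38 [252.4 196.7] [531.9  38.6 150. ]
print_key_top 0.6 [256.4 232.5] [442.9  20.7  50. ]
blue_roll 0.77 [200.7 185.3] [588.1 205.8   0. ]
stapler 0.83 [157.2 201.3] [528.2 338.9   0. ]
glue_stick 0.44 [302.8 161.6] [ 685.4 -115.6    0. ]
till_roll 0.52 [307.8 194.5] [ 578.6 -135.3    0. ]
note_block 0.9 [199.7 217.9] [483.6 200.3   0. ]
note_block 0.43 [351.3 226.2] [ 485.9 -273.9    0. ]
tape_roll 0.81 [342.2 175.5] [ 647.  -242.7    0. ]
calculator 0.76 [349.3 226.1] [ 485.9 -267.7    0. ]
side [ 129.9 -699.   696.5] [361.1   0.  253.3]
pan 0.67 [263.1 209.5] [582.8  37.5  69. ]
scale 0.91 [263.  233.4] [568.6  14.7   0. ]
roll 0.93 [253.  211.7] [548.4  37.6  74. ]
roll_top 0.78 [255.6 188.1] [559.8  40.6 150. ]
print_key_top 0.62 [225.4 228.7] [456.7  36.3  50. ]
blue_roll 0.79 [241.9 198.6] [603.7 210.5   0. ]
blue_roll 0.65 [253.1 185.4] [679.3 263.9   0. ]
stapler 0.88 [207.  186.6] [532.9 344.    0. ]
glue_stick 0.57 [321.2 245.5] [ 683.  -117.5    0. ]
till_roll 0.69 [297.4 259.9] [ 590.1 -130.     0. ]
till_roll 0.66 [240.7 199.3] [598.2 208.9   0. ]
note_block 0.72 [212.1 208.7] [491.1 209.7   0. ]
tape_roll 0.66 [341.2 279.8] [ 643.3 -246.5   -0. ]
calculator 0.85 [291.4 309.2] [ 480.7 -256.6    0. ]
calculator 0.59 [261.4 227.5] [579.1  41.2   0. ]
```

View pics/t0.png

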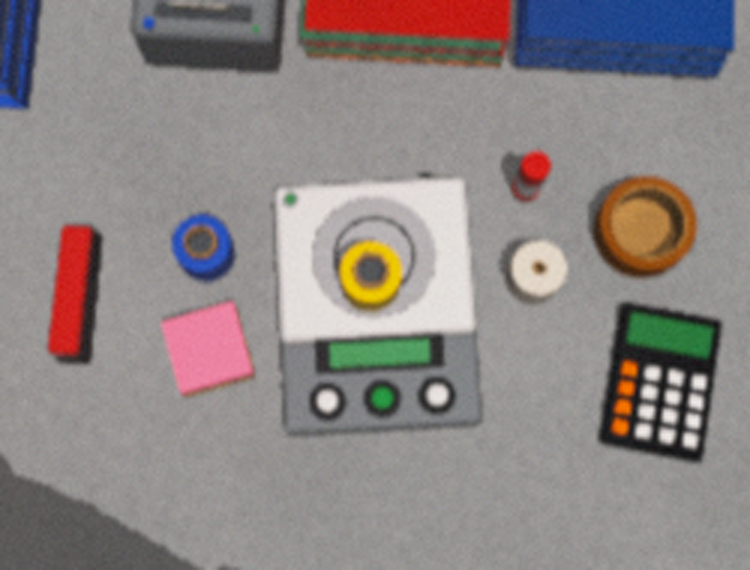

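View pics/side0.png

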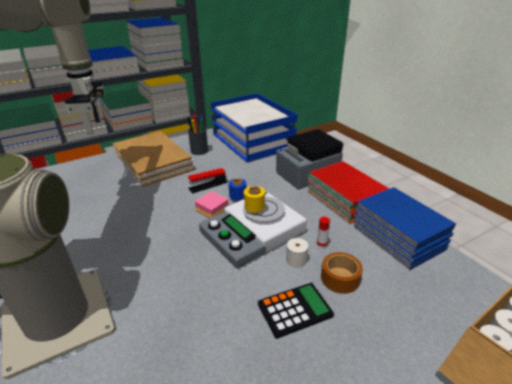

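The top crop shows the yellow roll at about px (253,191) and the ring centre at about (255,185), so the roll is offset towards the keys. The green key is at (257,233). The side view agrees. Next I'll measure this precisely.

```bash
cat >> h.py <<'E'
from scipy.optimize import least_squares
def fitc(xy,r=None):
    f=(lambda p:np.hypot(*(xy-p[:2]).T)-(p[2] if r is None else r))
    x0=[*xy.mean(0)]+([30] if r is None else [])
    return least_squares(f,x0,loss="soft_l1",f_scale=1).x
def proj(c,P):
    q=(np.asarray(P)-np.array(c["eye"],float))@Rm(c); q=q@np.array(c["K"]).T; return q[:,:2]/q[:,2:]
def yellow(c):
    hsv=cv2.cvtColor(c["pixels"],cv2.COLOR_RGB2HSV)
    return (hsv[...,0]>20)&(hsv[...,0]<36)&(hsv[...,1]>130)&(hsv[...,2]>60)
def mask_fit(c,m,x0):
    # silhouette fit of the film cylinder (r30, z 88..142) to the mask
    cs,_=cv2.findContours(m.astype(np.uint8),cv2.RETR_EXTERNAL,cv2.CHAIN_APPROX_NONE)
    k=max(cs,key=cv2.contourArea); M=cv2.moments(k); t=np.array([M["m10"],M["m01"]])/M["m00"]
    a=np.linspace(0,2*np.pi,60); ring=np.c_[30*np.cos(a),30*np.sin(a)]
    def f(p):
        pts=np.vstack([np.c_[ring+p,np.full(60,z)] for z in(88,142)])
        h=cv2.convexHull(proj(c,pts).astype(np.float32)); m=cv2.moments(h)
        return np.array([m["m10"],m["m01"]])/m["m00"]-t
    return least_squares(f,x0,diff_step=1e-3).x,M["m00"]
E
python3 - <<'E'
from h import *
np.set_printoptions(precision=1,suppress=True)
for n in("top","side"):
    c=vision.camera(n); P=cloud(c); ok=c["z_map"]>0
    px=c["pixels"].astype(int); hsv=cv2.cvtColor(c["pixels"],cv2.COLOR_RGB2HSV)
    near=(abs(P[...,0]-560)<130)&(abs(P[...,1]-35)<90)&ok
    y=yellow(c)&near
    print(n,"yellow",y.sum(),mask_fit(c,y,[555,38]))
    t=y&(abs(P[...,2]-142)<5)
    print(" film top pts",t.sum(),P[t].mean(0))
    z=P[near][:,2]; print(" hist",np.histogram(z,bins=[30,38,42,48,54,59,65,71,77,82,130,138,146,154])[0])
    pan=near&(abs(P[...,2]-74)<4)&~y
    # outer pan edge points
    hull=cv2.convexHull(P[pan][:,:2].astype(np.float32))[:,0]
    print(" pan pts",pan.sum(),fitc(hull.astype(float)),fitc(hull.astype(float),62))
    g=near&(hsv[...,0]>45)&(hsv[...,0]<80)&(hsv[...,1]>110)
    k,l,st,ce=cv2.connectedComponentsWithStats(g.astype(np.uint8))
    for i in range(1,k):
        if st[i,4]>8: print(" green",st[i,4],ce[i],at_z(c,ce[i],49),P[l==i][:,2].mean())
    w=near&(px.min(-1)>140)&(P[...,0]<510)
    k,l,st,ce=cv2.connectedComponentsWithStats(w.astype(np.uint8))
    for i in range(1,k):
        if st[i,4]>8: print(" white",st[i,4],ce[i],at_z(c,ce[i],49))
    cv2.imwrite("pics/x_%s.png"%n,px[...,::-1])
E
```

```text
top yellow 269 (array([554.9,  37.9]), 344.0)
 film top pts 220 [550.2  37.4 142. ]
 hist [ 138  370  398  835 1246  208  119  668  112   62   73  217   43]
 pan pts 770 [581.5  35.5  61.3] [581.6  35.3]
 green 252 [256.3 217.2] [489.1  23.8  49. ] 52.11321696830246
 green 45 [257. 232.] [444.6  19.   49. ] 53.037305216886296
 white 128 [238.5 211. ] [505.1  78.7  49. ]
 white 39 [275.4 231. ] [451. -36.  49.]
 white 34 [238.5 232.6] [439.4  74.3  49. ]
side yellow 408 (array([550.2,  33.3]), 367.0)
 film top pts 141 [548.5  29.4 142.4]
 hist [  12  338  333  367 1203   44    9  547   32  239   58  157   49]
 pan pts 583 [583.6  35.4  61.4] [583.7  35.7]
 green 246 [237.4 226.8] [490.4  27.5  49. ] 52.275997600137934
 green 55 [224.1 233.3] [444.8  21.   49. ] 51.95523145067606
 white 81 [232.8 213.7] [508.3  90.   49. ]
 white 33 [213.8 222.2] [441.6  81.7  49. ]
 white 40 [235.1 242.2] [453.6 -28.   49. ][ WARN:0@0.657] global loadsave.cpp:1063 imwrite_ Unsupported depth image for selected encoder is fallbacked to CV_8U.
```

Run:
```python
from h import *
s=ctrl.state(); M=R.from_quat(s["ee_rot"],scalar_first=True).as_matrix()
print(s["time_s"],np.round(s["position"],1)); print(M.round(3), "yaw of tool y from +y:",np.arctan2(-M[0,1],M[1,1]))
```

```text
1.75 [234.1 552.5 229.6]
[[-0.921  0.39  -0.   ]
 [ 0.39   0.921 -0.   ]
 [ 0.    -0.    -1.   ]] yaw of tool y from +y: -0.4007569336234676
```

Request:
jog_arm([
  [0.236,-0.516,0],
  [0.236,-0.516,0],
  [0.236,-0.516,0],
  [0.236,-0.516,0],
  [0.236,-0.516,0],
  [0.236,-0.516,0],
  [0.236,-0.516,0],
  [0.236,-0.516,0],
  [0.236,-0.516,0],
  [0.236,-0.516,0],
  [0.236,-0.516,0],
  [0.236,-0.516,0],
], yaw=[0.4,0.4,0.4,0.4,0.4,0.4,0.4,0.4,0.4,0.4,0.4,0.4], claw=[0.03,0.03,0.03,0.03,0.03,0.03,0.03,0.03,0.03,0.03,0.03,0.03])

```text
time_s: 2.95
position: [471.2, 32.6, 229.9]
ee_rot: [0.0, 0.002, 1.0, -0.001]
wrist_force: [-0.7, 0.2, 0.4]
grip_width: 30.0
```

Request:
jog_arm([
  [0,0,-0.04],
  [0,0,-0.08],
  [0,0,-0.11],
  [0,0,-0.124],
  [0,0,-0.124],
], yaw=[0,0,0,0,0], claw=[0.03,0.03,0.03,0.03,0.03])

```text
time_s: 3.45
position: [468.5, 36.5, 103.8]
ee_rot: [-0.002, 0.0, 1.0, 0.0]
wrist_force: [-0.5, 0.2, -0.0]
grip_width: 30.3
```

Run:
```python
from h import *
s=ctrl.state(); print(s["time_s"],s["position"],s["wrist_force"])
ims=[]
for n,(a,b,c_,d) in(("top",(150,270,180,330)),("side",(150,270,180,330))):
    c=vision.camera(n); save(c,n+"1.png"); y=yellow(c); y[:150]=0; y[270:]=0; y[:,:230]=0;y[:,300:]=0
    print(n,mask_fit(c,y,[555,38]))
    ims.append(cv2.resize(c["pixels"][a:b,c_:d,::-1],None,fx=4,fy=4,interpolation=cv2.INTER_CUBIC)[:, :400] if 0 else cv2.resize(c["pixels"][a:b,c_:d,::-1],(390,312),interpolation=cv2.INTER_CUBIC))
cv2.imwrite("pics/v1.png",np.hstack(ims))
```

```text
3.45 [468.48764984  36.51868927 103.76472789] [-0.47557095  0.16629839 -0.01856929]Traceback (most recent call last):
  File "<stdin>", line 6, in <module>
  File "h.py", line 28, in mask_fit
    k=max(cs,key=cv2.contourArea); M=cv2.moments(k); t=np.array([M["m10"],M["m01"]])/M["m00"]
ValueError: max() iterable argument is empty
```

Run:
```python
from h import *
s=ctrl.state(); print(s["time_s"],s["position"])
c=vision.camera("side"); save(c,"side1.png"); y=yellow(c); y[:150]=0; y[270:]=0; y[:,:230]=0;y[:,300:]=0
print(y.sum(), mask_fit(c,y,[555,38]) if y.sum()>50 else 0)
cv2.imwrite("pics/v1.png",cv2.resize(c["pixels"][140:290,150:350,::-1],(800,600),interpolation=cv2.INTER_CUBIC))
```

```text
3.5 [469.87257404  36.52279039 105.72966549]
283 (array([550.55225795,  20.24403303]), 247.5)
```

View pics/v1.png

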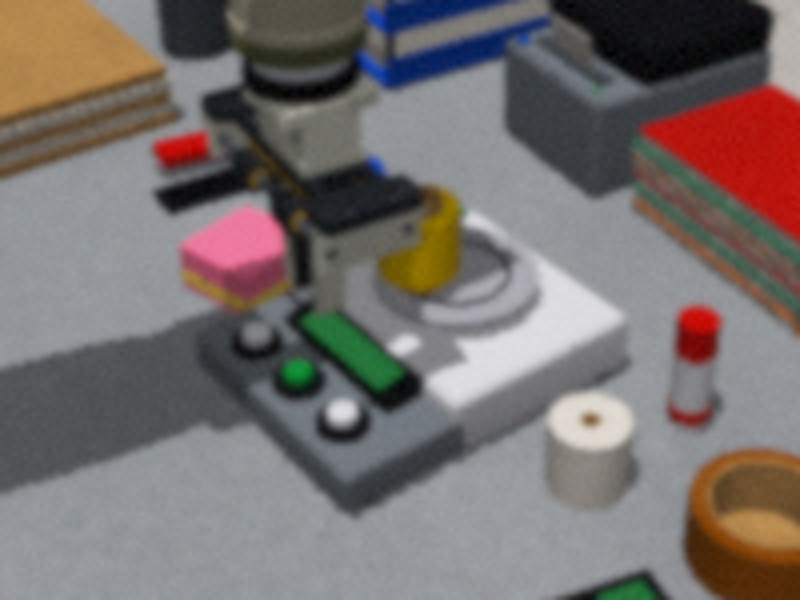

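Request:
jog_arm([
  [0.008,-0.001,0],
  [0.017,-0.001,0],
  [0.026,-0.001,0],
  [0.032,-0.001,0],
  [0.035,-0.001,0],
  [0.038,-0.001,0],
  [0.041,-0.001,0],
  [0.044,-0.001,0],
  [0.047,-0.001,0],
  [0.05,-0.001,0],
], yaw=[0,0,0,0,0,0,0,0,0,0], claw=[0.03,0.03,0.03,0.03,0.03,0.03,0.03,0.03,0.03,0.03])

```text
time_s: 4.55
position: [520.2, 35.5, 105.6]
ee_rot: [-0.0, 0.0, 1.0, 0.0]
wrist_force: [-0.8, 0.3, -0.1]
grip_width: 30.2
```

Request:
jog_arm([
  [0.0025,0,0],
  [0.005,0,0],
  [0.0075,0,0],
  [0.01,0,0],
  [0.0125,0,0],
  [0.015,0,0],
  [0.016,0,0],
  [0.016,0,0],
], yaw=[0,0,0,0,0,0,0,0], claw=[0.03,0.03,0.03,0.03,0.03,0.03,0.03,0.03])

```text
time_s: 5.35
position: [536.2, 35.4, 105.6]
ee_rot: [0.0, 0.0, 1.0, -0.0]
wrist_force: [-0.5, -0.3, 0.1]
grip_width: 30.1
```

Run:
```python
from h import *
s=ctrl.state(); print(s["time_s"],s["position"],s["wrist_force"])
c=vision.camera("side"); save(c,"side2.png"); y=yellow(c); y[:150]=0; y[270:]=0; y[:,:230]=0;y[:,300:]=0
print(y.sum(), mask_fit(c,y,[555,38]) if y.sum()>50 else 0)
cv2.imwrite("pics/v2.png",cv2.resize(c["pixels"][140:290,150:350,::-1],(800,600),interpolation=cv2.INTER_CUBIC))
```

```text
5.35 [536.24694783  35.43410769 105.62059418] [-0.54645682 -0.27929227  0.114377  ]
155 (array([563.65018032,   5.15608607]), 130.0)
```

View pics/v2.png

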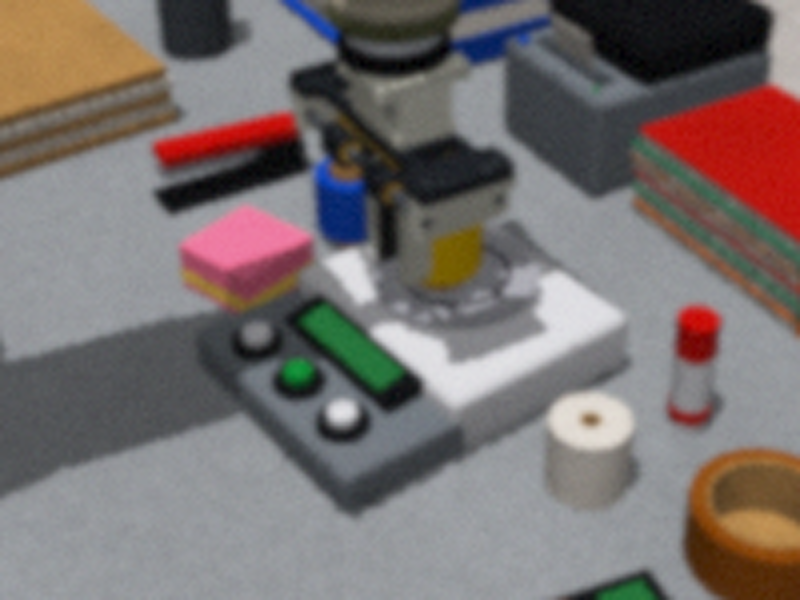

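The side picture shows the roll upright against the fingers, partly inside the ring. I'll back off and swing clear to measure.

Request:
jog_arm([
  [-0.003,0,0],
  [-0.008,0,0],
  [-0.02,0,0],
  [-0.05,0,0.0],
  [-0.07,0.0,0.04],
  [-0.09,0.04,0.08],
  [-0.11,0.09,0.1],
  [-0.13,0.14,0.1],
  [-0.14,0.19,0.1],
  [-0.14,0.24,0.1],
  [-0.14,0.26,0.1],
  [-0.14,0.26,0.1],
], yaw=[0,0,0,0,0,0,0,0,0,0,0,0], claw=[0.03,0.03,0.03,0.03,0.03,0.03,0.03,0.03,0.03,0.03,0.03,0.03])

```text
time_s: 6.6
position: [394.6, 299.3, 205.6]
ee_rot: [-0.0, -0.002, 1.0, 0.001]
wrist_force: [-0.4, -0.1, -0.2]
grip_width: 29.8
```

```bash
cat > m.py <<'E'
from h import *
import sys
s=ctrl.state(); print(s["time_s"],np.round(s["position"],1))
ims=[]
for n in("top","side"):
    c=vision.camera(n); P=cloud(c); px=c["pixels"]
    y=yellow(c)&(abs(P[...,0]-570)<70)&(abs(P[...,1]-35)<70)
    a,b=(slice(150,240),slice(200,310)) if n=="top" else (slice(160,260),slice(200,310))
    print(n,y.sum(),mask_fit(c,y,[575,36])[0].round(1) if y.sum()>50 else 0)
    t=y&(abs(P[...,2]-142)<4); print(" film top",t.sum(),fitc(cv2.convexHull(P[t][:,:2].astype(np.float32))[:,0].astype(float),30).round(1))
    pan=(abs(P[...,2]-74)<4)&~y&(abs(P[...,0]-582)<80)&(abs(P[...,1]-35)<80)
    hull=cv2.convexHull(P[pan][:,:2].astype(np.float32))[:,0].astype(float); print(" pan",fitc(hull,61.3).round(1))
    print([(q,round(d["score"],2),at_z(c,d["xy"],z)[:2].round(1)) for q,z in(("roll_top",150),("roll",74)) for d in vision.pinpoint(n,q)[:1]])
    im=px[...,::-1].copy(); im=cv2.resize(im[a,b],None,fx=4,fy=4,interpolation=cv2.INTER_CUBIC)
    k=np.linspace(0,2*np.pi,100)
    for r in(38,62):  # overlay assumed pan circle
        q=proj(c,np.c_[583+r*np.cos(k),35+r*np.sin(k),np.full(100,74)])
        q=((q-[b.start,a.start]+.5)*4).astype(int); cv2.polylines(im,[q[:,None]],True,(0,0,255) ,1)
    ims.append(cv2.resize(im,(400,360)))
cv2.imwrite(sys.argv[1],np.hstack(ims))
E
python3 m.py pics/v3.png
```

```text
6.6 [394.6 299.3 205.6]
top 267 [571.3  34.6]
 film top 196 [567.6  35.1]
 pan [581.7  35.5]
[('roll_top', 0.51, array([640. , -95.6])), ('roll', 0.57, array([564. ,  41.8]))]
side 405 [566.5  29.7]
 film top 132 [570.1  33.7]
 pan [583.5  35.9]
[('roll_top', 0.93, array([583.8,  50.2])), ('roll', 0.67, array([566.8,  32.1]))]
```

View pics/v3.png

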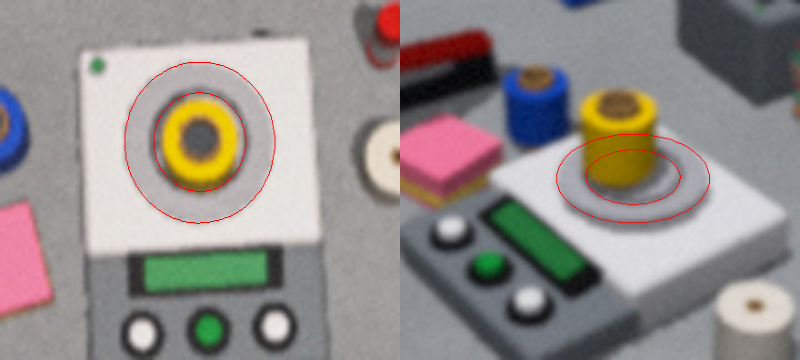

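The roll is at about (569,35) and the pan centre at about (582.6,35.6), so about 13 mm remain.

Request:
jog_arm([
  [0.01,-0.05,0],
  [0.03,-0.1,0],
  [0.05,-0.15,0],
  [0.07,-0.2,0],
  [0.09,-0.24,0],
  [0.1,-0.2595,0],
  [0.1,-0.2595,-0.03],
  [0.1,-0.2595,-0.07],
  [0.1,-0.2595,-0.095],
  [0.1,-0.2595,-0.1],
  [0.11,-0.2595,-0.1],
  [0.12,-0.2595,-0.1],
], yaw=[0,0,0,0,0,0,0,0,0,0,0,0], claw=[0.03,0.03,0.03,0.03,0.03,0.03,0.03,0.03,0.03,0.03,0.03,0.03])

```text
time_s: 8.1
position: [518.1, 35.6, 107.7]
ee_rot: [0.002, 0.001, 1.0, -0.0]
wrist_force: [0.1, 0.0, -0.1]
grip_width: 29.8
```

Request:
jog_arm([
  [0.006,0,0],
  [0.012,0,0],
  [0.015,0,0],
  [0.018,0,0],
  [0.0205,0,0],
  [0.023,0,0],
  [0.0255,0,0],
  [0.028,0,0],
  [0.0305,0,0],
  [0.032,0,0],
  [0.033,0,0],
  [0.033,0,0],
], yaw=[0,0,0,0,0,0,0,0,0,0,0,0], claw=[0.03,0.03,0.03,0.03,0.03,0.03,0.03,0.03,0.03,0.03,0.03,0.03])

```text
time_s: 9.3
position: [549.2, 35.9, 105.6]
ee_rot: [-0.0, 0.0, 1.0, -0.0]
wrist_force: [0.0, -0.2, 0.3]
grip_width: 30.2
```

Request:
jog_arm([
  [-0.003,0,0],
  [-0.008,0,0],
  [-0.02,0,0],
  [-0.05,0,0.0],
  [-0.07,0.0,0.04],
  [-0.09,0.04,0.08],
  [-0.11,0.09,0.1],
  [-0.13,0.14,0.1],
  [-0.15,0.19,0.1],
  [-0.15,0.24,0.1],
  [-0.15,0.26,0.1],
  [-0.15,0.26,0.1],
], yaw=[0,0,0,0,0,0,0,0,0,0,0,0], claw=[0.03,0.03,0.03,0.03,0.03,0.03,0.03,0.03,0.03,0.03,0.03,0.03])

```text
time_s: 10.5
position: [397.4, 300.1, 205.7]
ee_rot: [-0.0, -0.002, 1.0, 0.001]
wrist_force: [-0.1, -0.8, -0.6]
grip_width: 30.1
```

```bash
python3 m.py pics/v4.png
```

```text
10.5 [397.4 300.1 205.7]
top 268 [584.3  35.2]
 film top 210 [580.9  35.1]
 pan [581.5  35.7]
[('roll_top', 0.78, array([578.5,  43.9])), ('roll', 0.85, array([581.7,  43.7]))]
side 409 [579.3  30.6]
 film top 131 [583.3  35.6]
 pan [583.7  36.5]
[('roll_top', 0.89, array([594.2,  61.8])), ('roll', 0.92, array([577.7,  31.9]))]
```

View pics/v4.png

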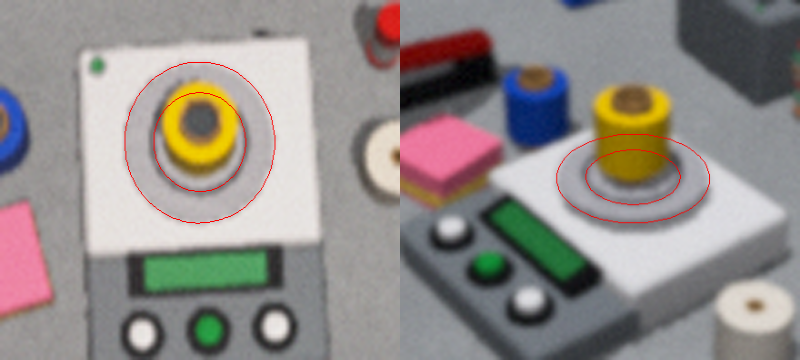

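Run:
```python
from h import *
ims=[]
k=np.linspace(0,2*np.pi,200)
for n,(px,py),(c0,r0) in(("top",(581.5,35.7),(228,160)),("side",(583.7,36.5),(238,172))):
    c=vision.camera(n); S=8
    im=cv2.resize(c["pixels"][r0:r0+55,c0:c0+50,::-1],None,fx=S,fy=S,interpolation=cv2.INTER_NEAREST)
    for r,z,col in((62,74,(0,0,255)),(38,74,(0,0,255)),(30,142,(255,0,255)),(30,88,(255,0,255)),(17,150,(255,255,0))):
        q=proj(c,np.c_[px+r*np.cos(k),py+r*np.sin(k),np.full(200,z)])
        q=((q-[c0,r0]+.5)*S).astype(int); cv2.polylines(im,[q[:,None]],True,col,1)
    ims.append(im)
cv2.imwrite("pics/v5.png",np.hstack(ims))
```

```text
(no output)
```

View pics/v5.png

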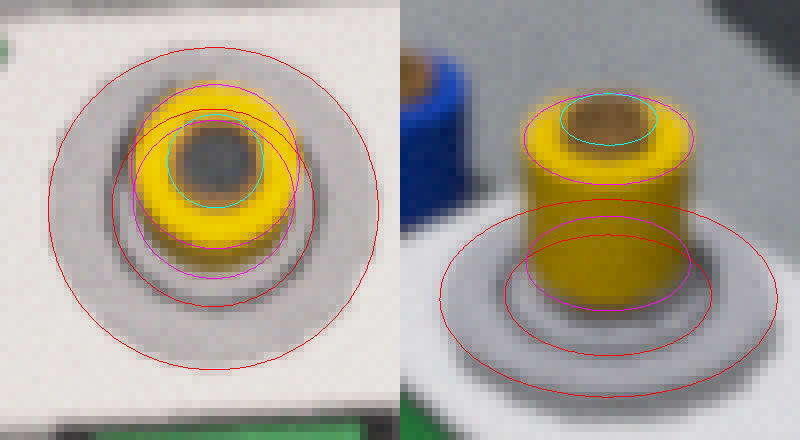

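Both overlays, drawn for a roll exactly at the pan centre, match the picture to within about one pixel, and the roll is upright. Next: close the fingers and go above the green key at (444.6,19.5).

Request:
jog_arm([
  [0.01,-0.05,0],
  [0.02,-0.1,0],
  [0.03,-0.15,0],
  [0.04,-0.2,0],
  [0.0455,-0.245,0],
  [0.0455,-0.27,0],
  [0.0455,-0.2765,-0.03],
  [0.0455,-0.2765,-0.07],
  [0.0455,-0.2765,-0.1],
  [0.0455,-0.2765,-0.125],
  [0.0455,-0.2765,-0.13],
  [0.0455,-0.2765,-0.13],
], yaw=[0,0,0,0,0,0,0,0,0,0,0,0], claw=[0,0,0,0,0,0,0,0,0,0,0,0])

```text
time_s: 12.1
position: [443.9, 19.1, 75.2]
ee_rot: [-0.001, 0.001, 1.0, 0.0]
wrist_force: [0.3, -0.3, 1.0]
grip_width: 0.9
```

Run:
```python
from h import *
s=ctrl.state(); print(s["time_s"],s["position"],s["grip_width"],s["wrist_force"])
c=vision.camera("side"); save(c,"s6.png")
cv2.imwrite("pics/v6.png",cv2.resize(c["pixels"][160:280,180:340,::-1],(800,600),interpolation=cv2.INTER_CUBIC))
```

```text
12.1 [443.85093645  19.05985809  75.23775654] 0.9370163652147636 [ 0.25814138 -0.31713261  0.95073596]
```

View pics/v6.png

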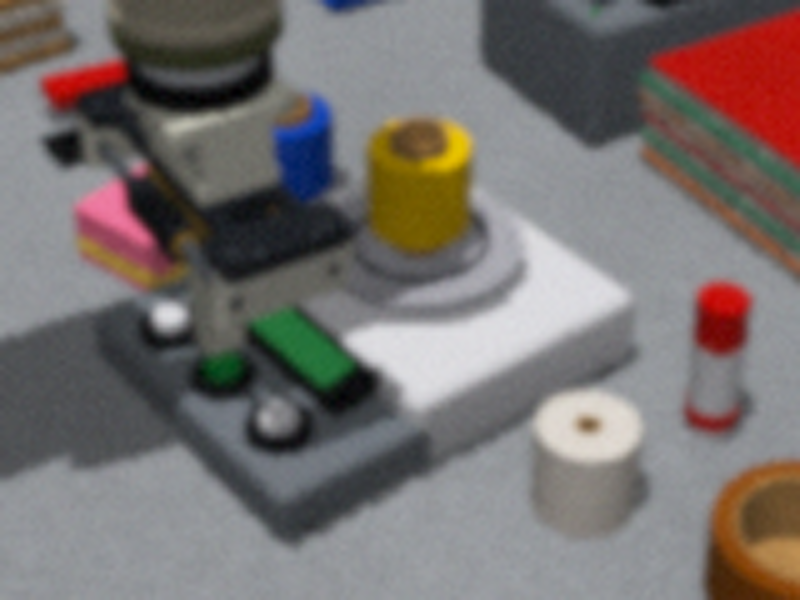

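The fingertips are right over the green key at about px (222,350), clear of the white keys and the display, and the roll is still upright. Pressing now.

Request:
jog_arm([
  [0,0,-0.006],
  [0,0,-0.011],
  [0,0,-0.014],
  [0,0,-0.016],
  [0,0,-0.0175],
  [0,0,-0.0185],
  [0,0,-0.0185],
  [0,0,-0.0185],
  [0,0,-0.0185],
], yaw=[0,0,0,0,0,0,0,0,0], claw=[0,0,0,0,0,0,0,0,0])

```text
time_s: 13.05
position: [445.8, 19.4, 60.7]
ee_rot: [0.001, 0.0, 1.0, -0.0]
wrist_force: [-14.5, 0.9, 35.2]
grip_width: 0.4
```

Request:
jog_arm([
  [0,0,0.003],
  [0,0,0.003],
  [0,0,0.003],
], yaw=[0,0,0], claw=[0,0,0])

```text
time_s: 13.35
position: [445.6, 19.4, 61.2]
ee_rot: [0.001, 0.0, 1.0, -0.0]
wrist_force: [-0.3, -1.5, 9.3]
grip_width: 0.6
```

Run:
```python
from h import *
s=ctrl.state(); print(s["time_s"],s["position"],s["grip_width"],s["wrist_force"],s["moment"])
c=vision.camera("side"); save(c,"s7.png")
cv2.imwrite("pics/v7.png",cv2.resize(c["pixels"][190:260,200:290,::-1],(800,600),interpolation=cv2.INTER_CUBIC))
```

```text
13.35 [445.57784637  19.39931662  61.16531707] 0.6385225195161579 [-0.29015486 -1.54363059  9.3023641 ] [-0.0347957   0.17372715  0.0182603 ]
```

View pics/v7.png

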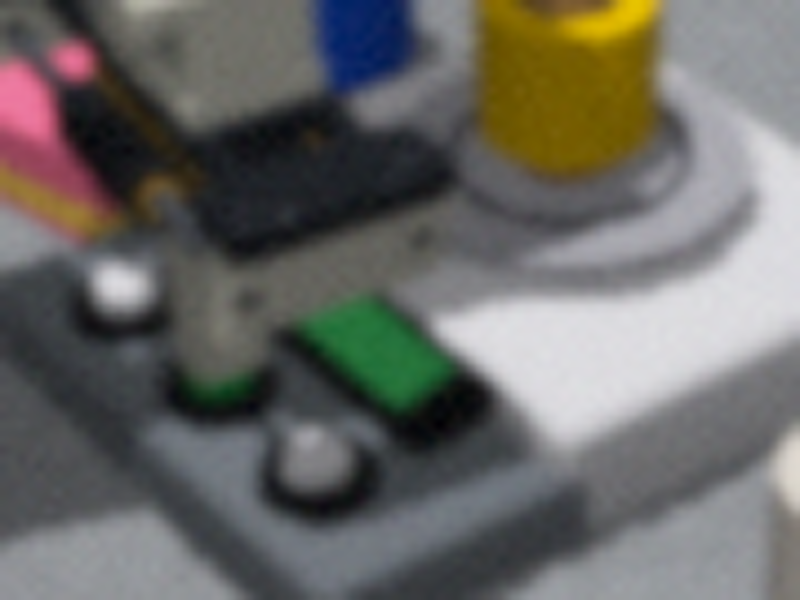

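The force rises steeply at TCP z ≈ 61, which looks like a hard stop. I'll back off in small steps: a key spring would show about 1 N/mm.

Request:
jog_arm([
  [0,0,0.001],
  [0,0,0.001],
  [0,0,0.001],
], yaw=[0,0,0], claw=[0,0,0])

```text
time_s: 13.7
position: [445.2, 19.4, 61.5]
ee_rot: [0.001, 0.0, 1.0, -0.0]
wrist_force: [2.2, 0.2, 4.2]
grip_width: 0.2
```

Request:
jog_arm([
  [0,0,0.001],
  [0,0,0.001],
  [0,0,0.001],
], yaw=[0,0,0], claw=[0,0,0])

```text
time_s: 14.0
position: [444.6, 19.5, 62.1]
ee_rot: [-0.0, 0.0, 1.0, 0.0]
wrist_force: [2.4, -0.4, 2.5]
grip_width: 0.4
```

Request:
jog_arm([
  [0,0,0.001],
  [0,0,0.001],
  [0,0,0.001],
], yaw=[0,0,0], claw=[0,0,0])

```text
time_s: 14.3
position: [444.3, 19.5, 63.0]
ee_rot: [-0.0, 0.0, 1.0, 0.0]
wrist_force: [1.4, 1.4, 2.6]
grip_width: 0.3
```

Request:
jog_arm([
  [0,0,0.0015],
  [0,0,0.0015],
  [0,0,0.0015],
], yaw=[0,0,0], claw=[0,0,0])

```text
time_s: 14.6
position: [444.2, 19.5, 64.4]
ee_rot: [-0.0, 0.0, 1.0, 0.0]
wrist_force: [1.0, -0.3, 1.5]
grip_width: 0.3
```

Request:
jog_arm([
  [0,0,0.004],
  [0,0,0.004],
  [0,0,0.004],
], yaw=[0,0,0], claw=[0,0,0])

```text
time_s: 14.9
position: [444.4, 19.5, 68.6]
ee_rot: [-0.0, 0.0, 1.0, -0.0]
wrist_force: [0.0, 0.7, -0.0]
grip_width: 0.4
```

The force fell from 4.2 N at 61.5 mm to 1.5 N at 64.4 and 0 at 68.6. That is the key's spring, so it was fully pressed and has come back up. I'll lift off for a final check.

Request:
jog_arm([
  [0,0,0.02],
  [0,0,0.06],
  [0,0,0.1],
  [-0.01,0.05,0.13],
  [-0.02,0.1,0.13],
  [-0.03,0.15,0.13],
  [-0.04,0.2,0.13],
  [-0.045,0.24,0.13],
  [-0.045,0.27,0.13],
  [-0.045,0.27,0.13],
  [-0.045,0.27,0.13],
], yaw=[0,0,0,0,0,0,0,0,0,0,0], claw=[0,0,0,0,0,0,0,0,0,0,0])

```text
time_s: 16.0
position: [399.1, 289.7, 198.1]
ee_rot: [-0.0, -0.001, 1.0, -0.001]
wrist_force: [0.9, -1.1, 0.3]
grip_width: 0.1
```

```bash
python3 m.py pics/v8.png
```

```text
16.0 [399.1 289.7 198.1]
top 265 [584.3  35.1]
 film top 208 [581.   34.5]
 pan [581.5  35.8]
[('roll_top', 0.62, array([588.2,  28.2])), ('roll', 0.73, array([582.1,  31.1]))]
side 406 [579.4  30.8]
 film top 131 [582.5  35.8]
 pan [583.7  35.9]
[('roll_top', 0.68, array([523.4, -58.1])), ('roll', 0.6, array([589.2,  34.9]))]
```

View pics/v8.png

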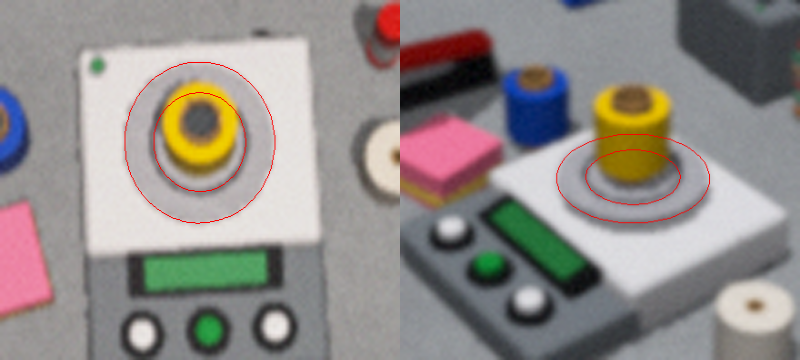

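The roll hasn't moved: it stands upright within about 2 mm of the pan's centre. The green key is up, and the blue roll and note block in view are in place.

```bash
python3 -c "
from plant import ctrl; print(ctrl.close_job())"
```

```text
the job is handed in; nothing more can be done
None
```

The yellow roll stands in the middle of the pan, the green key has been pressed and released, and the job is handed in at about 16 s of the 54 s allowed.

- **Moving the roll:** I slid it slowly in two pushes, 20 mm above the pan. I used both fingertips set 30 mm apart rather than one, so that it centred itself between them without being gripped.
- **Roll position:** Depth fits from both cameras put its axis about 1 mm from the pan's centre. It looked upright and hadn't moved after the key press.
- **Green key:** I pressed it once with the fingers closed. The force fell from 4.2 N to 0 as I backed off, which fits the key's spring, and the last picture shows it up. I never came near the white keys.
- **Bystanders:** I touched none of them. I judged this from the pictures and did not measure each one again.

Some checks disagreed:
- **Colour outlines:** the rougher colour-outline fits put the roll 3 mm (top camera) and 6–7 mm (side camera) off centre. An overlay of a centred roll matched both pictures to about one pixel, so I trusted the depth fits.
- **Trained networks:** their reports of the roll's position scattered, some widely.
- **Fingertip reach:** the key's stop came about 4 mm earlier than the stated tip length implied. The wrist force briefly read 35 N upward and 14.5 N sideways (about 38 N in all), mostly against that stop. That is close to the 40 N limit, if that limit covers the fingertips.

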